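# Set the bench dogs in the carving board

## Task

Set the two turned bench dogs (the round wooden pegs with a wide collar and a knob on top) into the two round holes of the raised carving board, one in each, shank down and fully home so that the collar lies flat on the board; either dog may go in either hole. Leave the plain straight dowel standing where it is.

Things in the scene. Friction and masses are not known exactly. Their poses are not given: they have to be found in the camera images.
- board: fixed pale wooden carving board, 260 mm (its x) by 280 mm (its y), 40 mm thick, on two 40 mm runners, so its top is 80 mm above the bench. Two round holes 40 mm in diameter go straight down through it, centred at x = +40 mm, y = +70 mm and x = +40 mm, y = -70 mm of its frame. A wooden spoon blank 24 mm tall lies on it along y at about x = -70 mm. Origin: centre of the underside, at bench height; z up, x away from the robot (turned up to 17 degrees)
- dog_a: one of two identical turned wooden bench dogs, standing upright on the bench at the start: round shank 28 mm in diameter and 34 mm long at the bottom, then a round collar 56 mm in diameter and 8 mm thick (34 to 42 mm above the foot), then a straight round knob 30 mm in diameter and 36 mm tall to grip (42 to 78 mm above the foot); 80 g or so. Origin: centre of the foot's underside; z points up along its axis to the knob
- dog_b: one of two identical turned wooden bench dogs, standing upright on the bench at the start: round shank 28 mm in diameter and 34 mm long at the bottom, then a round collar 56 mm in diameter and 8 mm thick (34 to 42 mm above the foot), then a straight round knob 30 mm in diameter and 36 mm tall to grip (42 to 78 mm above the foot); 80 g or so. Origin: centre of the foot's underside; z points up along its axis to the knob
- dowel: bystander: plain straight wooden dowel of the same wood, 32 mm in diameter and 80 mm tall with no collar, standing on end on the bench near the dogs. Origin: centre of its underside; z up along its axis
Not all that is in view belongs to the job. What is shaped like the dog_b but blue or turquoise is not meant.

How it is judged:
By the outcome, as a careful person would: the job done as asked, in the order asked, and still so for the second after the job is handed in, with the robot touching nothing.
It also fails if it takes over 61 s, if anything falls off the work surface, if the arm or the gripper's body presses on something with over 40 N, if the wrist force passes 120 N, or if a joint passes its speed limit or range.

## Robot

A 6-joint arm with a two-finger parallel gripper is mounted at the origin on the work surface. World frame = base frame: x ahead of the robot, y to its left, z up, the work surface at z = 0. Lengths are in m, angles in degrees, forces in N, time in s.
With the tool pointing down it reaches from about 0.35 to 0.975 m from the base axis. Payload 7.1 kg.
Tool frame: the origin (TCP) lies at the very end of the fingers, on their centre line; the grasp point (between the pads) lies 19 mm behind it; z points along the fingers, y is the line along which they close (so a half turn about z gives the same grasp; the last joint's range is limited). The gripper opens to 88 mm and grips with 3 to 60 N. Pads are 20 mm wide; open, the fingers measure 115 mm over their backs; the gripper's body (75 mm by 178 mm) begins 61 mm behind the grasp point.
Start: joints at [69.614, 24.242, 93.386, -0, 62.372, -1.089], TCP at [0.207, 0.59, 0.223] pointing down, gripper open.
Joint ranges: [-172.04, 172.04], [-51.8, 120.97], [4.93, 147.93], [-75.15, 255.16], [6.16, 154.13], [-145.62, 145.62]. Speed limits (degrees/s): [136.94, 136.94, 172.46, 180, 180, 180].

## Interface

Orientations are given as a 3x3 rotation matrix whose columns are the frame's x, y, z axes.
In Python, from bench import telemetry, vision, ticket gives the robot as it stands. The module is installed in compiled form; this text tells all that it offers.
- The arm moves only by the tool step_arm, never from a script. Its argument "rows" is a list of rows, each a list of 7 numbers: the shift along the tool's x, y, z in mm, then the turn, a rotation vector about the tool's x, y, z in rad, then the opening, from 0 (shut) to 1 (fully open). In form: [[x, y, z, wx, wy, wz, hand], ...]. A call has 1 to 10 rows; each row shifts and turns the commanded pose from where the row before left it, along the tool's axes as they then stand; what a row does not reach is not made up. A row lasts 1/12 s, in which the tool goes at most 41.7 mm and 7.16 degrees, less where a joint would pass 70% of its speed; a pose out of reach is approached as far as the arm can. A call with a gripper value outside its range is refused whole. The fingers move at their own pace and stop on an object; the grip force is fixed at half the most. Time passes only in rows, so rows that do not move let the fingers close. It gives the time, the measured TCP pose, the force, the opening and the grip force at its end, in the units of the state.
- telemetry.state(): the state, without advancing time (a new reading comes with each control period).
- vision.snapshot(name): name is "scene" or "top" or "wrist"; returns a dict with "color" (384x512x3 uint8, red, green, blue), "z_map" (384x512 float32, m along the optical axis (not along the pixel's ray), 0 where there is no reading), "intrinsics" (3x3 intrinsics, pixels), "distortion" ([k1, k2, p1, p2, k3] as OpenCV has them; the pictures are not rectified), "rvec" (rotation vector, rad) and "tvec" (3), from world to camera coordinates, as OpenCV has them. Camera axes: x right, y down, z forward; pixel columns grow to the right and rows downward; lengths in m; the calibration is good to about 2 mm. A picture is of the moment at which its call begins.
- ticket.hand_in(): hands the job in; it is judged then, once.
The state is a dict: "clock": time; "joints": joint angles; "qvel": joint speeds; "tau": joint torques, N m; "ee_pos": TCP position; "ee_rot": TCP orientation; "force": force on the tool from outside, world axes, zero at the start; "moment": the same for the moment, N m; "grip_width": finger opening in m; "finger_force": force on a finger pad.
Only numpy, scipy, OpenCV 4.12 (cv2) and the standard library are available. Lean on these libraries where they do the work, as an engineer would, in place of code of your own. Each camera call takes 0.05 s, during which the arm holds its last target. There are 200 camera calls.

## Working session

There is one attempt and no reset: what is moved stays moved. The work goes in short steps, Python scripts to look and compute and a tool call to move; the robot and the scene stay as the last step left them, time stands still between calls to the robot, and variables do not carry over. Pictures are saved under pics/ and viewed, at most 10 in all, crops included, and the job is handed in when it is done.

Besides the shell and the picture viewer there is one more tool, called as a command line: name --pt "numbers of a row" for each row, then --argument value for the rest. step_arm: Moves the arm, as the interface text tells. Its arguments: {"type":"object","properties":{"rows":{"type":"array"}},"required":["rows"]}

```bash
mkdir -p pics; cat > h.py <<'E'
import numpy as np, cv2
from bench import telemetry, vision
def cloud(s):
    z=s["z_map"]; h,w=z.shape
    u,v=np.meshgrid(np.arange(w),np.arange(h))
    p=cv2.undistortPoints(np.stack([u,v],-1).reshape(-1,1,2).astype(float),s["intrinsics"],np.array(s["distortion"])).reshape(h,w,2)
    c=np.dstack([p*z[...,None],z])
    R=cv2.Rodrigues(np.array(s["rvec"]))[0]
    return (c-np.array(s["tvec"]).ravel())@R   # world
def ray(s,u,v,zp):
    p=cv2.undistortPoints(np.array([[[u,v]]],float),s["intrinsics"],np.array(s["distortion"])).ravel()
    R=cv2.Rodrigues(np.array(s["rvec"]))[0]; C=-R.T@np.array(s["tvec"]).ravel(); d=R.T@np.array([*p,1])
    return C+d*(zp-C[2])/d[2]
def save(s,n): cv2.imwrite(f"pics/{n}.png",s["color"][...,::-1])
E
python3 - <<'E'
from h import *
import pickle
S={n:vision.snapshot(n) for n in("top","scene")}
pickle.dump(S,open("s0.pkl","wb"))
for n in S: 
    save(S[n],n+"0"); R=cv2.Rodrigues(np.array(S[n]["rvec"]))[0]; print(n,-R.T@np.array(S[n]["tvec"]).ravel(), (S[n]["z_map"]>0).mean())
print(telemetry.state())
E
```

```text
top [0.47699364 0.08944124 0.83755584] 0.9960581461588541
scene [1.10268936 0.26353361 0.51198209] 0.9958089192708334
{'clock': 0.1, 'joints': array([ 6.96146793e+01,  2.42802441e+01,  9.34258801e+01, -1.89911437e-05,
        6.23737034e+01, -1.08992890e+00]), 'qvel': array([ 0.04374254, -0.08354133, -0.05590822, -0.1302045 ,  0.02816612,
       -0.07296509]), 'tau': array([ 4.44158413e-04, -5.45614314e+01, -2.74323857e+01,  6.45588362e-02,
        1.88683852e-02, -3.96240625e-05]), 'ee_pos': array([0.20633894, 0.58942664, 0.2219854 ]), 'ee_rot': array([[-9.43827576e-01,  3.30438000e-01, -4.85039620e-04],
       [ 3.30438355e-01,  9.43826672e-01, -1.30609877e-03],
       [ 2.62086638e-05, -1.39300773e-03, -9.99999029e-01]]), 'force': array([ 0.74735651, -0.25372815,  0.48304918]), 'moment': array([-0.00580453,  0.00599375, -0.01687249]), 'finger_force': 0.0, 'grip_width': 0.0880080035557284}
```

View pics/top0.png

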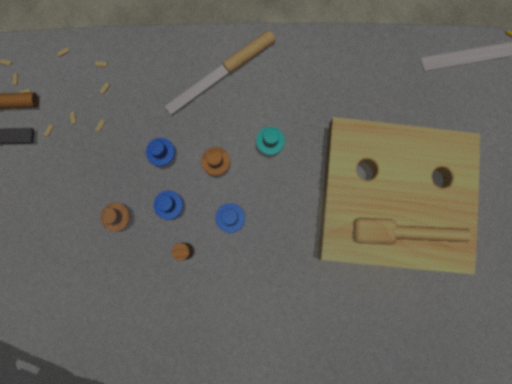

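View pics/scene0.png

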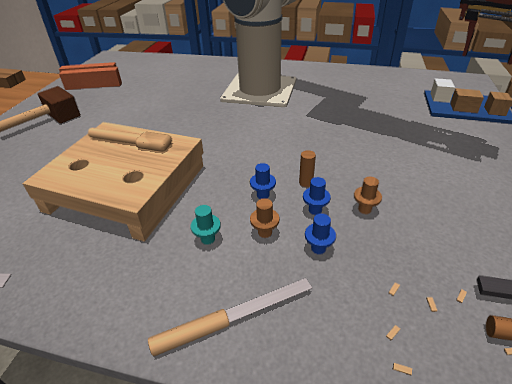

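The top view shows the two brown dogs at about (216,161) and (115,216), and the dowel without a collar at (181,252). The board holes are at (367,169) and (442,177). Four blue or turquoise decoys stand nearby. Next I'll measure these.

```bash
cat > meas.py <<'E'
from h import *
import pickle
def circ(P):  # algebraic circle / enclosing circle of xy points in mm
    (c,r)=cv2.minEnclosingCircle((P[:,:2]*1000).astype(np.float32)); return np.round(c,1),round(r,1)
def dogs(s):
    X=cloud(s); hsv=cv2.cvtColor(s["color"],cv2.COLOR_RGB2HSV)
    m=((hsv[...,0]<14)&(hsv[...,1]>130)&(hsv[...,2]>50)).astype(np.uint8)
    n,l,st,ce=cv2.connectedComponentsWithStats(m)
    for i in range(1,n):
        if st[i,4]<60: continue
        P=X[l==i]; t=P[(P[:,2]>.070)&(P[:,2]<.09)]; c=P[(P[:,2]>.036)&(P[:,2]<.047)]
        if len(t)<15: continue
        print("obj px",ce[i].round(),"top",len(t),circ(t),t.mean(0).round(4),"collar",len(c),circ(c) if len(c)>10 else "")
if __name__=="__main__":
    S=pickle.load(open("s0.pkl","rb"))
    for n in("top","scene"): print(n); dogs(S[n])
    s=S["top"]; X=cloud(s)
    bt=((X[...,2]>.073)&(X[...,2]<.087)).astype(np.uint8); 
    bt=cv2.morphologyEx(bt,cv2.MORPH_OPEN,np.ones((3,3)))
    cs,hi=cv2.findContours(bt,cv2.RETR_CCOMP,cv2.CHAIN_APPROX_NONE)
    k=max(range(len(cs)),key=lambda i:cv2.contourArea(cs[i]))
    W=lambda c:np.array([ray(s,u,v,.08)[:2]*1000 for u,v in c.reshape(-1,2)],np.float32)
    r=cv2.minAreaRect(W(cs[k])); print("board",r, X[bt>0][:,2].mean())
    for i,c in enumerate(cs):
        if hi[0][i][3]==k and cv2.contourArea(c)>60: print("hole/spoon",cv2.fitEllipse(W(c)), c.reshape(-1,2).mean(0))
    # blue things
    hsv=cv2.cvtColor(s["color"],cv2.COLOR_RGB2HSV)
    m=((hsv[...,0]>75)&(hsv[...,0]<130)&(hsv[...,1]>130)&(X[...,2]>.07)&(X[...,2]<.09)).astype(np.uint8)
    n,l,st,ce=cv2.connectedComponentsWithStats(m)
    for i in range(1,n):
        if st[i,4]>40: print("decoy",circ(X[l==i]))
E
python3 meas.py
```

```text
top
scene
obj px [71. 19.] top 15 (array([ -743. , -1179.2]), 56.6) [-0.7493 -1.1777  0.084 ] collar 52 (array([ -688.6, -1267.3]), 84.5)
obj px [363.  22.] top 282 (array([-824. ,  339.5]), 148.1) [-0.7912  0.3363  0.0807] collar 17 (array([-689.1,  335.2]), 41.5)
obj px [55. 95.] top 284 (array([ 280.3, -577.6]), 62.8) [ 0.2798 -0.5768  0.0715] collar 0 
obj px [307. 167.] top 128 (array([471.2, 215. ]), 15.8) [0.4745 0.2145 0.0788] collar 49 (array([475.7, 214.5]), 14.5)
obj px [368. 195.] top 145 (array([535.8, 345.1]), 14.8) [0.5382 0.3448 0.0773] collar 273 (array([535.2, 346. ]), 28.1)
obj px [264. 218.] top 165 (array([640.9, 155.1]), 14.8) [0.6435 0.1557 0.0775] collar 312 (array([640.9, 155. ]), 28.5)
board ((568.0066528320312, -185.1208038330078), (282.4112548828125, 261.9160461425781), 83.67813110351562) 0.08077062639595503
hole/spoon ((500.98138427734375, -161.82699584960938), (45.96631622314453, 275.0560607910156), 177.02272033691406) [408.47463768 232.5615942 ]
hole/spoon ((599.2710571289062, -257.7517395019531), (37.75812911987305, 40.232879638671875), 111.10568237304688) [441.16949153 177.20338983]
hole/spoon ((614.2708740234375, -119.43089294433594), (37.70528793334961, 38.72258377075195), 132.23455810546875) [366.48275862 169.4137931 ]
decoy (array([679.3,  53.9]), 15.1)
decoy (array([658.2, 263.2]), 15.2)
decoy (array([556.7, 246. ]), 15.3)
decoy (array([532. , 130.3]), 14.9)
```

All heights and radii match the given sizes. Brown dogs are at (641,155) and (536,345) mm, and the dowel is at (471,215). The holes, averaged with the board pose (yaw about -6.3°), are at (614.8,-119.7) and (599.7,-258.4). First I'll align the tool with the world axes and move towards the dog at (536,345).

step_arm --pt "0 0 0 0 0 -0.1125 1" --pt "0 0 0 0 0 -0.1125 1" --pt "0 0 0 0 0 -0.112 1" --pt "-28 -20 0 0 0 0 1" --pt "-28 -20 0 0 0 0 1" --pt "-28 -20 0 0 0 0 1" --pt "-28 -20 0 0 0 0 1" --pt "-28 -20 0 0 0 0 1" --pt "-28 -20 0 0 0 0 1" --pt "0 0 0 0 0 0 1"

```text
clock: 0.93
ee_pos: [0.3784, 0.4667, 0.2224]
ee_rot: [[-1.0, 0.004, 0.001], [0.004, 1.0, -0.001], [-0.001, -0.001, -1.0]]
force: [-0.3, 0.0, -0.3]
grip_width: 0.0879
finger_force: 0.0
```

step_arm --pt "-26 -20 8 0 0 0 1" --pt "-26 -20 8 0 0 0 1" --pt "-26 -20 8 0 0 0 1" --pt "-26 -20 8 0 0 0 1" --pt "-26 -20 8 0 0 0 1" --pt "-26 -20 8 0 0 0 1" --pt "0 0 0 0 0 0 1" --pt "0 0 0 0 0 0 1"

```text
clock: 1.6
ee_pos: [0.5309, 0.3489, 0.1736]
ee_rot: [[-1.0, 0.003, -0.002], [0.003, 1.0, -0.001], [0.002, -0.001, -1.0]]
force: [-0.1, 1.0, -0.6]
grip_width: 0.088
finger_force: 0.0
```

```bash
python3 - <<'E'
from h import *
s=vision.snapshot("wrist"); save(s,"w1"); X=cloud(s)
m=(X[...,2]>.068)&(X[...,2]<.09); n,l,st,ce=cv2.connectedComponentsWithStats(m.astype(np.uint8))
from meas import circ
for i in range(1,n):
    if st[i,4]>100: print(circ(X[l==i]),ce[i],np.median(s["color"][l==i],0))
print(telemetry.state()["ee_pos"])
E
```

```text
(array([468. , 215.2]), 16.2) [ 93.22367466 123.95787945] [225. 149.  89.]
(array([529.5, 129. ]), 15.2) [ 10.87584345 196.43184885] [ 51. 106. 228.]
(array([532.2, 345.4]), 15.0) [250.60043431 198.58631922] [154.  96.  56.]
(array([554.5, 245.2]), 15.2) [138.69406393 222.18493151] [ 64. 122. 237.]
(array([656.7, 262.3]), 15.1) [166.76500639 322.0357599 ] [ 52. 108. 230.]
[0.53018594 0.34981259 0.17414244]
```

View pics/w1.png

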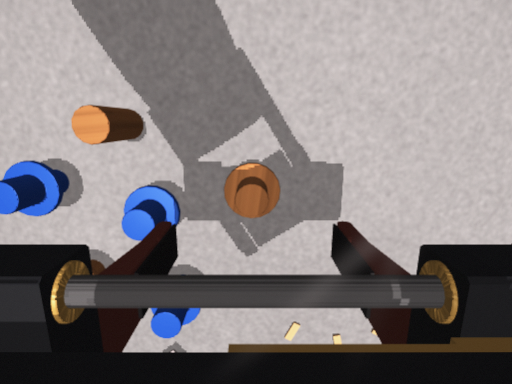

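The wrist view shows the brown dog's knob between the fingers at about (250,199). The decoy at (139,222) is clear of the left finger. The wrist measurement, (532,345), agrees with the scene view to within 4 mm. I'll go down and grip.

step_arm --pt "-1 -4 15 0 0 0 1" --pt "-2 0 25 0 0 0 1" --pt "0 0 25 0 0 0 1" --pt "0 0 25 0 0 0 1" --pt "0 0 20 0 0 0 1" --pt "0 0 14 0 0 0 1" --pt "0 0 0 0 0 0 1" --pt "0 0 0 0 0 0 1"

```text
clock: 2.32
ee_pos: [0.5327, 0.3467, 0.0506]
ee_rot: [[-1.0, -0.001, -0.001], [-0.001, 1.0, -0.0], [0.001, -0.0, -1.0]]
force: [-1.2, -0.4, 0.5]
grip_width: 0.0879
finger_force: 0.0
```

step_arm --pt "0 0 0 0 0 0 0" --pt "0 0 0 0 0 0 0" --pt "0 0 0 0 0 0 0" --pt "0 0 0 0 0 0 0" --pt "0 0 0 0 0 0 0" --pt "0 0 0 0 0 0 0" --pt "0 0 0 0 0 0 0" --pt "0 0 0 0 0 0 0"

```text
clock: 2.98
ee_pos: [0.5336, 0.3459, 0.0507]
ee_rot: [[-1.0, -0.0, 0.0], [-0.0, 1.0, -0.0], [-0.0, -0.0, -1.0]]
force: [-0.3, 0.4, -0.8]
grip_width: 0.0379
finger_force: 0.0
```

step_arm --pt "0 0 0 0 0 0 0" --pt "0 0 0 0 0 0 0" --pt "0 0 0 0 0 0 0" --pt "0 0 0 0 0 0 0" --pt "0 0 0 0 0 0 0"

```text
clock: 3.4
ee_pos: [0.5335, 0.3459, 0.0506]
ee_rot: [[-1.0, -0.0, -0.0], [-0.0, 1.0, -0.0], [0.0, -0.0, -1.0]]
force: [-0.5, -0.3, -0.1]
grip_width: 0.0294
finger_force: 30.0
```

step_arm --pt "0 0 -10 0 0 0 0" --pt "0 0 -20 0 0 0 0" --pt "0 0 -25 0 0 0 0" --pt "0 0 -25 0 0 0 0" --pt "0 0 -25 0 0 0 0" --pt "0 0 -15 0 0 0 0" --pt "-3 -15 0 0 0 0 0" --pt "-3 -25 0 0 0 0 0" --pt "-3 -25 0 0 0 0 0" --pt "-3 -25 0 0 0 0 0"

```text
clock: 4.23
ee_pos: [0.5449, 0.254, 0.17]
ee_rot: [[-1.0, -0.001, -0.001], [-0.001, 1.0, -0.001], [0.001, -0.001, -1.0]]
force: [0.3, -0.4, -1.7]
grip_width: 0.0298
finger_force: 30.0
```

step_arm --pt "-3 -28 0 0 0 0 0" --pt "-3 -28 0 0 0 0 0" --pt "-3 -28 0 0 0 0 0" --pt "-3 -28 0 0 0 0 0" --pt "-3 -28 0 0 0 0 0" --pt "-3 -28 0 0 0 0 0" --pt "-3 -28 0 0 0 0 0" --pt "-3 -28 0 0 0 0 0" --pt "-3 -28 0 0 0 0 0" --pt "-3 -28 0 0 0 0 0"

```text
clock: 5.07
ee_pos: [0.5745, -0.0262, 0.1699]
ee_rot: [[-1.0, -0.0, -0.001], [-0.0, 1.0, -0.0], [0.001, -0.0, -1.0]]
force: [0.5, -0.0, -0.8]
grip_width: 0.0295
finger_force: 30.0
```

step_arm --pt "-3 -28 0 0 0 0 0" --pt "-3 -28 0 0 0 0 0" --pt "-3 -28 0 0 0 0 0" --pt "-3 -28 0 0 0 0 0" --pt "-3 -28 0 0 0 0 0" --pt "-3 -28 0 0 0 0 0" --pt "-3 -28 0 0 0 0 0" --pt "-3 -18 0 0 0 0 0" --pt "0 0 0 0 0 0 0" --pt "0 0 0 0 0 0 0"

```text
clock: 5.9
ee_pos: [0.5989, -0.2388, 0.17]
ee_rot: [[-1.0, 0.002, -0.001], [0.002, 1.0, 0.001], [0.001, 0.001, -1.0]]
force: [-0.0, -0.2, -1.4]
grip_width: 0.0291
finger_force: 30.0
```

```bash
python3 - <<'E'
from h import *
from meas import dogs
for n in("top","scene"):
    s=vision.snapshot(n); save(s,n+"1"); print(n)
    X=cloud(s); hsv=cv2.cvtColor(s["color"],cv2.COLOR_RGB2HSV)
    p=np.array([.601,-.257]); r=np.hypot(*(X[...,:2]-p).transpose(2,0,1))
    m=(r<.06)&(X[...,2]>.1)&(X[...,2]<.172)&(hsv[...,0]<14)&(hsv[...,1]>120)
    P=X[m]; print(len(P),np.histogram(P[:,2],np.arange(.1,.18,.008)) if len(P) else "")
    if len(P):
        c=P[(P[:,2]>.152)&(P[:,2]<.168)]; print("collar",len(c),c.min(0),c.max(0),(c.min(0)+c.max(0))/2)
        f=P[(P[:,2]>.12)&(P[:,2]<.148)]; print("shank",len(f),f.min(0) if len(f) else "",f.max(0)if len(f) else "")
s=telemetry.state(); print(s["ee_pos"],s["ee_rot"].round(3),s["finger_force"])
E
```

```text
top
10 (array([0, 0, 0, 0, 0, 0, 0, 8, 2]), array([0.1  , 0.108, 0.116, 0.124, 0.132, 0.14 , 0.148, 0.156, 0.164,
       0.172]))
collar 9 [ 0.5745858  -0.25065222  0.16112463] [ 0.58630062 -0.21484936  0.16764539] [ 0.58044321 -0.23275079  0.16438501]
shank 0  
scene
381 (array([  0,   0,   6,  42,  43,  31,   9, 208,  42]), array([0.1  , 0.108, 0.116, 0.124, 0.132, 0.14 , 0.148, 0.156, 0.164,
       0.172]))
collar 245 [ 0.57606541 -0.26352061  0.15397087] [ 0.62900572 -0.20782163  0.16797582] [ 0.60253557 -0.23567112  0.16097334]
shank 122 [ 0.59730337 -0.24509192  0.12252479] [ 0.61520569 -0.22227885  0.14676644]
[ 0.59899898 -0.23715661  0.17015975] [[-1.    -0.    -0.001]
 [-0.     1.     0.001]
 [ 0.001  0.001 -1.   ]] 29.9912280816352
```

View pics/scene1.png

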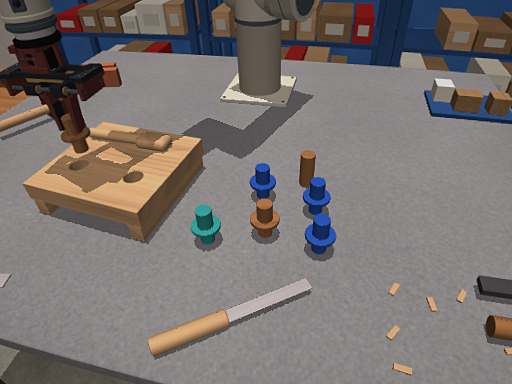

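The scene view shows the dog held upright over the board near (75,140), short of the far hole at (80,165). I'll check the hole centres in the scene view to compare the two cameras.

```bash
python3 - <<'E'
from h import *
import pickle
S=pickle.load(open("s0.pkl","rb"))
for n in S:
    s=S[n]; X=cloud(s); g=cv2.cvtColor(s["color"],cv2.COLOR_RGB2GRAY)
    h,w=g.shape
    for hc in [(.6148,-.1197),(.5997,-.2584)]:
        R=cv2.Rodrigues(np.array(s["rvec"]))[0]
        px=cv2.projectPoints(np.array([[*hc,.08]]),s["rvec"],s["tvec"],s["intrinsics"],np.array(s["distortion"]))[0].ravel()
        vv,uu=np.mgrid[int(px[1])-20:int(px[1])+21,int(px[0])-20:int(px[0])+21]
        gg=g[vv[0,0]:vv[0,0]+41,uu[0,0]:uu[0,0]+41]; zz=X[vv[0,0]:vv[0,0]+41,uu[0,0]:uu[0,0]+41,2]
        wx=np.array([[ray(s,u,v,.08)[:2] for u,v in zip(a,b)] for a,b in zip(uu,vv)])
        for nm,m in(("gray",gg<np.median(gg)*.8),("z",zz<.074)):
            m=m&(np.hypot(*(wx-hc).transpose(2,0,1))<.027); P=wx[m]*1000
            print(n,hc,nm,m.sum(),P.mean(0).round(1),cv2.minAreaRect(P.astype(np.float32))[:2])
s=S["top"];hsv=cv2.cvtColor(s["color"],cv2.COLOR_RGB2HSV);X=cloud(s)
for c in [(216,161),(115,216),(181,252)]:
    m=np.zeros(hsv.shape[:2],bool); m[c[1]-18:c[1]+18,c[0]-18:c[0]+18]=1
    t=X[m&(X[...,2]>.07)&(X[...,2]<.09)]; from meas import circ; print(len(t),circ(t))
E
```

```text
top (0.6148, -0.1197) gray 364 [ 615.4 -121.7] ((615.2535400390625, -122.18400573730469), (41.24235153198242, 36.68391036987305))
top (0.6148, -0.1197) z 312 [ 614.4 -119.5] ((614.3755493164062, -119.94862365722656), (35.638633728027344, 35.76921844482422))
top (0.5997, -0.2584) gray 376 [ 599.5 -259.8] ((599.4744873046875, -259.6421813964844), (38.10123825073242, 40.918426513671875))
top (0.5997, -0.2584) z 312 [ 599.3 -257.9] ((599.5259399414062, -257.7139892578125), (34.24429702758789, 37.08778762817383))
scene (0.6148, -0.1197) gray 192 [ 615.8 -122.5] ((615.7951049804688, -122.67145538330078), (39.38425064086914, 39.479042053222656))
scene (0.6148, -0.1197) z 141 [ 618.9 -119.5] ((618.22705078125, -119.86663055419922), (29.43185806274414, 35.48048782348633))
scene (0.5997, -0.2584) gray 162 [ 600.7 -262.5] ((601.1741333007812, -263.26678466796875), (38.10393142700195, 42.74888229370117))
scene (0.5997, -0.2584) z 103 [ 603.4 -258.6] ((603.076171875, -258.6247863769531), (29.021696090698242, 33.459754943847656))
207 (array([640. , 156.8]), 15.2)
238 (array([533.8, 347.8]), 15.7)
268 (array([469.7, 216. ]), 16.1)
```

step_arm --pt "-0.5 -11 0 0 0 0 0" --pt "0 -11.5 0 0 0 0 0" --pt "0 0 0 0 0 0 0" --pt "0 0 18 0 0 0 0" --pt "0 0 15 0 0 0 0" --pt "0 0 5 0 0 0 0" --pt "0 0 5 0 0 0 0" --pt "0 0 5 0 0 0 0" --pt "0 0 0 0 0 0 0"

```text
clock: 6.75
ee_pos: [0.6, -0.2604, 0.1221]
ee_rot: [[-1.0, -0.0, -0.001], [-0.0, 1.0, 0.0], [0.001, 0.0, -1.0]]
force: [1.0, 0.4, -1.1]
grip_width: 0.0293
finger_force: 30.0
```

The foot is 8 mm below the board top with no contact force, so it is in the hole. I'll keep lowering.

step_arm --pt "0 0 6 0 0 0 0" --pt "0 0 6 0 0 0 0" --pt "0 0 6 0 0 0 0" --pt "0 0 4 0 0 0 0" --pt "0 0 2 0 0 0 0" --pt "0 0 0.5 0 0 0 0" --pt "0 0 0 0 0 0 0"

```text
clock: 7.33
ee_pos: [0.6001, -0.2605, 0.098]
ee_rot: [[-1.0, -0.0, -0.0], [-0.0, 1.0, 0.0], [0.0, 0.0, -1.0]]
force: [0.1, -0.0, -0.3]
grip_width: 0.0292
finger_force: 30.0
```

Next I'll lower 1 mm at most, feeling for contact, and then release.

step_arm --pt "0 0 1 0 0 0 0" --pt "0 0 0.5 0 0 0 0" --pt "0 0 0 0 0 0 0" --pt "0 0 0 0 0 0 0.7" --pt "0 0 0 0 0 0 0.7" --pt "0 0 0 0 0 0 0.7" --pt "0 0 0 0 0 0 0.7" --pt "0 0 0 0 0 0 0.7" --pt "0 0 0 0 0 0 0.7" --pt "0 0 0 0 0 0 0.7"

```text
clock: 8.17
ee_pos: [0.6002, -0.2605, 0.0967]
ee_rot: [[-1.0, -0.0, 0.0], [-0.0, 1.0, 0.0], [-0.0, 0.0, -1.0]]
force: [-0.1, 0.6, 0.7]
grip_width: 0.061
finger_force: 0.0
```

step_arm --pt "0 0 0 0 0 0 1" --pt "0 0 -10 0 0 0 1" --pt "0 0 -20 0 0 0 1" --pt "0 0 -25 0 0 0 1" --pt "0 0 -25 0 0 0 1" --pt "-4 25 0 0 0 0 1" --pt "-4 28 0 0 0 0 1" --pt "-4 28 0 0 0 0 1" --pt "0 0 0 0 0 0 1"

```text
clock: 8.92
ee_pos: [0.6127, -0.1757, 0.1777]
ee_rot: [[-1.0, -0.003, 0.001], [-0.003, 1.0, 0.001], [-0.001, 0.001, -1.0]]
force: [-0.0, -1.3, 0.3]
grip_width: 0.088
finger_force: 0.0
```

```bash
python3 - <<'E'
from h import *
s=vision.snapshot("wrist"); save(s,"w2"); 
for n in ("wrist","scene"):
    s=vision.snapshot(n); X=cloud(s); hsv=cv2.cvtColor(s["color"],cv2.COLOR_RGB2HSV)
    r=np.hypot(*(X[...,:2]-[.6,-.26]).transpose(2,0,1)); P=X[(r<.04)&(X[...,2]>.05)]
    print(n,len(P),np.histogram(P[:,2],np.arange(.07,.14,.005))[0]); t=P[P[:,2]>.118]
    if len(t): print("top z",np.median(t[:,2]),t[:,:2].mean(0))
    q=X[(r>.045)&(r<.06)]; print("board z",np.median(q[:,2]))
E
```

```text
wrist 17266 [   0 2671  342 1712   66   66   69   73   83   99 1287    2    0    0]
top z 0.2705488935289128 [ 0.59391366 -0.2302599 ]
board z 0.08001889000986181
scene 1295 [  0   8 273 160  80  29  32  35  37  35  45  62   0   0]
top z 0.2369698139922794 [ 0.61444616 -0.23907055]
board z 0.2647291437921143
```

View pics/w2.png

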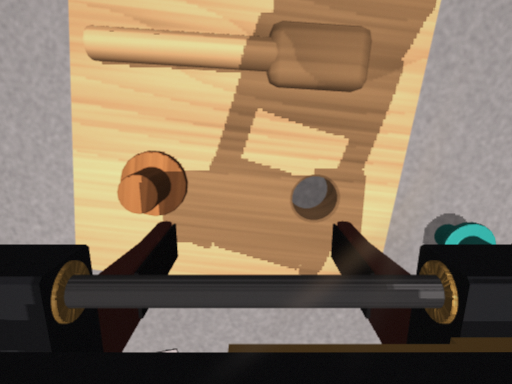

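The wrist view shows the first dog at (150,185) with its collar flat on the board (collar at z≈88 mm, knob top at ≈124 mm). The empty hole is at (314,196). Now for the dog at about (639,155).

step_arm --pt "-2 28 0 0 0 0 1" --pt "-2 30 0 0 0 0 1" --pt "-2 30 0 0 0 0 1" --pt "-2 30 0 0 0 0 1" --pt "-2 30 0 0 0 0 1" --pt "-2 30 0 0 0 0 1" --pt "-2 30 0 0 0 0 1" --pt "-2 30 0 0 0 0 1" --pt "-2 30 0 0 0 0 1" --pt "-2 30 0 0 0 0 1"

```text
clock: 9.9
ee_pos: [0.6326, 0.1185, 0.1769]
ee_rot: [[-1.0, 0.001, 0.0], [0.001, 1.0, -0.0], [-0.0, -0.0, -1.0]]
force: [0.6, -0.2, 0.2]
grip_width: 0.0879
finger_force: 0.0
```

step_arm --pt "-4 28 0 0 0 0 1" --pt "-2 5 0 0 0 0 1" --pt "0 0 0 0 0 0 1" --pt "0 0 0 0 0 0 1" --pt "0 0 0 0 0 0 1"

```text
clock: 10.32
ee_pos: [0.6381, 0.1496, 0.1765]
ee_rot: [[-1.0, 0.001, -0.001], [0.001, 1.0, -0.001], [0.001, -0.001, -1.0]]
force: [0.1, -0.9, -1.4]
grip_width: 0.0877
finger_force: 0.0
```

```bash
python3 - <<'E'
from h import *
from meas import circ
s=vision.snapshot("wrist"); X=cloud(s)
m=(X[...,2]>.068)&(X[...,2]<.09); n,l,st,ce=cv2.connectedComponentsWithStats(m.astype(np.uint8))
for i in range(1,n):
    if st[i,4]>100: print(circ(X[l==i]),ce[i],np.median(s["color"][l==i],0))
print(telemetry.state()["ee_pos"])
E
```

```text
(array([582.2, -49.6]), 102.6) [ 12.68963286 134.94193757] [243. 214. 153.]
(array([529.9, 127.6]), 14.9) [226.91122715  65.86248912] [ 44.  79. 164.]
(array([555., 244.]), 15.1) [368.61564626  98.11564626] [ 69. 126. 238.]
(array([637.6, 154.6]), 15.0) [260.280837   195.69162996] [152.  95.  55.]
(array([657.6, 260.6]), 15.4) [377.47927736 216.38363443] [ 64. 116. 229.]
(array([673.3,  48.6]), 14.3) [141.56034483 231.13793103] [ 80. 223. 213.]
[0.63812118 0.14966567 0.17663576]
```

step_arm --pt "-0.5 5 15 0 0 0 1" --pt "0 0 25 0 0 0 1" --pt "0 0 25 0 0 0 1" --pt "0 0 25 0 0 0 1" --pt "0 0 22 0 0 0 1" --pt "0 0 14 0 0 0 1" --pt "0 0 0 0 0 0 1" --pt "0 0 0 0 0 0 0" --pt "0 0 0 0 0 0 0" --pt "0 0 0 0 0 0 0"

```text
clock: 11.2
ee_pos: [0.6398, 0.1565, 0.0524]
ee_rot: [[-1.0, 0.0, 0.003], [0.0, 1.0, 0.001], [-0.003, 0.001, -1.0]]
force: [0.4, 0.0, -0.2]
grip_width: 0.0712
finger_force: 0.0
```

step_arm --pt "0 0 0 0 0 0 0" --pt "0 0 0 0 0 0 0" --pt "0 0 0 0 0 0 0" --pt "0 0 0 0 0 0 0" --pt "0 0 0 0 0 0 0" --pt "0 0 0 0 0 0 0" --pt "0 0 0 0 0 0 0" --pt "0 0 0 0 0 0 0" --pt "0 0 0 0 0 0 0" --pt "0 0 0 0 0 0 0"

```text
clock: 12.03
ee_pos: [0.6386, 0.1565, 0.0507]
ee_rot: [[-1.0, -0.0, 0.0], [-0.0, 1.0, 0.0], [-0.0, 0.0, -1.0]]
force: [0.7, -0.2, 0.1]
grip_width: 0.0292
finger_force: 30.0
```

step_arm --pt "0 0 -10 0 0 0 0" --pt "0 0 -20 0 0 0 0" --pt "0 0 -25 0 0 0 0" --pt "0 0 -25 0 0 0 0" --pt "0 0 -25 0 0 0 0" --pt "0 0 -15 0 0 0 0" --pt "2 -15 0 0 0 0 0" --pt "2 -25 0 0 0 0 0" --pt "2 -25 0 0 0 0 0" --pt "2 -25 0 0 0 0 0"

```text
clock: 12.87
ee_pos: [0.6295, 0.0648, 0.17]
ee_rot: [[-1.0, -0.001, -0.001], [-0.001, 1.0, -0.0], [0.001, -0.0, -1.0]]
force: [0.3, -0.4, -0.7]
grip_width: 0.0295
finger_force: 30.0
```

step_arm --pt "2 -26 0 0 0 0 0" --pt "2 -26 0 0 0 0 0" --pt "2 -26 0 0 0 0 0" --pt "2 -26 0 0 0 0 0" --pt "2 -26 0 0 0 0 0" --pt "2 -26 0 0 0 0 0" --pt "2 -20 0 0 0 0 0" --pt "1.5 -10 0 0 0 0 0" --pt "0 0 0 0 0 0 0" --pt "0 0 0 0 0 0 0"

```text
clock: 13.7
ee_pos: [0.6145, -0.1198, 0.1702]
ee_rot: [[-1.0, 0.001, -0.001], [0.001, 1.0, 0.0], [0.001, 0.0, -1.0]]
force: [-0.3, 0.6, -0.9]
grip_width: 0.0291
finger_force: 30.0
```

step_arm --pt "0 -1 18 0 0 0 0" --pt "0 0 15 0 0 0 0" --pt "0 0 5 0 0 0 0" --pt "0 0 5 0 0 0 0" --pt "0 0 5 0 0 0 0" --pt "0 0 0 0 0 0 0"

```text
clock: 14.2
ee_pos: [0.615, -0.1199, 0.1221]
ee_rot: [[-1.0, -0.001, -0.001], [-0.001, 1.0, 0.0], [0.001, 0.0, -1.0]]
force: [-0.3, -0.1, -0.2]
grip_width: 0.0296
finger_force: 30.0
```

There's no contact force, so the second dog is in the hole too.

step_arm --pt "0 0 6 0 0 0 0" --pt "0 0 6 0 0 0 0" --pt "0 0 6 0 0 0 0" --pt "0 0 4 0 0 0 0" --pt "0 0 2 0 0 0 0" --pt "0 0 1 0 0 0 0" --pt "0 0 0.7 0 0 0 0" --pt "0 0 0 0 0 0 0" --pt "0 0 0 0 0 0 0"

```text
clock: 14.95
ee_pos: [0.6153, -0.1206, 0.0972]
ee_rot: [[-1.0, -0.0, 0.0], [-0.0, 1.0, -0.0], [-0.0, -0.0, -1.0]]
force: [-0.8, 0.3, -0.1]
grip_width: 0.0297
finger_force: 30.0
```

step_arm --pt "0 0 0.5 0 0 0 0" --pt "0 0 0 0 0 0 0.7" --pt "0 0 0 0 0 0 0.7" --pt "0 0 0 0 0 0 0.7" --pt "0 0 0 0 0 0 0.7" --pt "0 0 0 0 0 0 0.7" --pt "0 0 0 0 0 0 0.7" --pt "0 0 0 0 0 0 0.7" --pt "0 0 -5 0 0 0 0.7" --pt "0 0 -10 0 0 0 0.7"

```text
clock: 15.78
ee_pos: [0.6143, -0.1203, 0.1109]
ee_rot: [[-1.0, -0.0, -0.002], [-0.0, 1.0, 0.0], [0.002, 0.0, -1.0]]
force: [-0.2, -0.4, 0.4]
grip_width: 0.0613
finger_force: 0.0
```

step_arm --pt "0 0 -20 0 0 0 0.7" --pt "0 0 -25 0 0 0 0.7" --pt "0 0 -25 0 0 0 0.7" --pt "0 0 -20 0 0 0 0.7" --pt "15 25 0 0 0 0 0.7" --pt "15 28 0 0 0 0 0.7" --pt "15 28 0 0 0 0 0.7" --pt "15 28 0 0 0 0 0.7" --pt "0 0 0 0 0 0 0.7" --pt "0 0 0 0 0 0 0.7"

```text
clock: 16.62
ee_pos: [0.5549, -0.0105, 0.2026]
ee_rot: [[-1.0, -0.003, 0.001], [-0.003, 1.0, -0.0], [-0.001, -0.0, -1.0]]
force: [0.1, -0.3, 0.2]
grip_width: 0.0614
finger_force: 0.0
```

```bash
python3 - <<'E'
from h import *
s=vision.snapshot("scene"); save(s,"s3"); X=cloud(s)
for c in [(.6,-.26),(.615,-.1205)]:
    r=np.hypot(*(X[...,:2]-c).transpose(2,0,1)); P=X[(r<.04)&(X[...,2]>.05)&(X[...,2]<.14)]
    t=P[P[:,2]>.119]; k=P[(P[:,2]>.083)&(P[:,2]<.095)]; print(len(t),t.mean(0).round(4),"max",P[:,2].max(),"collar",np.median(k[:,2]))
r=np.hypot(*(X[...,:2]-[.472,.215]).transpose(2,0,1)); P=X[(r<.03)&(X[...,2]>.07)&(X[...,2]<.1)]; print("dowel",P.mean(0).round(4))
print(telemetry.state()["ee_pos"])
E
```

```text
115 [ 0.6042 -0.2568  0.1244] max 0.12715050959366853 collar 0.08923141502656526
145 [ 0.6198 -0.1194  0.1242] max 0.12671988909643384 collar 0.0886832912571525
dowel [0.475  0.2146 0.0785]
[ 0.55563262 -0.01132278  0.20255548]
```

View pics/s3.png

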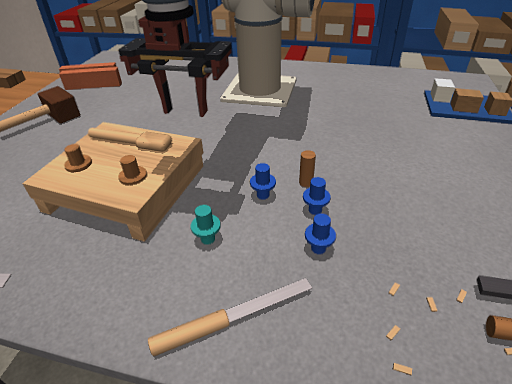

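Both dogs are upright with collars flat on the board, at pixels (77,160) and (131,173), knob tops at 124 mm. The dowel at (307,168) hasn't moved, and the gripper is clear.

```bash
python3 -c "
from bench import ticket
print(ticket.hand_in())"
```

```text
the job is handed in; nothing more can be done
None
```

Both brown bench dogs are fully home in the board's two holes with their collars flat, the dowel is still standing where it was, and I handed the job in at about 17 s of the 61 s limit.

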